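# Tuck the orange trivet under the keeper's weighted arm

### The job

Pick up the orange trivet by its handle and tuck it under the weighted arm of the wooden trivet keeper, on top of the cork mats already there. Slide it in from the open front until its round part lies centred over the mats, with the handle sticking straight out of the front and the arm resting on it; leave the mats in place and let go.

Things in the scene. Friction and masses are not known exactly. Their poses are not given: they have to be found in the camera images.
- orange_trivet: Hard orange trivet, flat on the shelf: disc 100 mm across, 10 mm thick, with a handle 24 mm wide. Origin: centre of the disc's underside, z up. Handle along -x to 160 mm; from 100 to 160 mm it is a grip bar 20 mm high, underside level with the disc's; grip across its width near 130 mm. About 150 g. A grey twin beside it, left or right, is not wanted.
- holder: Fixed wooden trivet keeper; origin on the shelf under the centre of its mat pile, z up. Open front faces -x: slide in along +x. Two cork mats (110 mm across, 10 mm each) on a 12 mm base: pile top at 32 mm. Base x -70 to 95, 150 mm wide. Back stop face x 57, top 46 mm. Side cheeks y +-58 to 64, top 29 mm. Home: trivet's origin over this one, x axes alike.
- press_arm (a joint): Angle of the keeper's weighted arm, rad: 0 on the mats, grows as it rises (0.12 with the trivet under it; stop 1.2). Hinge at keeper x 90, height 58 mm. Brass crossbar with weight rests at x 5 mm; from it three smooth rails (48 mm wide in all) ramp up to the tip at x -69 mm, 62 to 70 mm high. Presses about 2 N by weight, no spring: a trivet slid along +x just above the mats lifts it.
- cork_top: Upper of the two loose cork mats in the keeper: brown disc 110 mm across, 10 mm thick. Origin: centre of its underside, 22 mm above the shelf; z up.
Things that resemble listed ones, but are neither listed nor needed, are in the scene too. There is more than one size of the orange_trivet; the one meant has the size given above.

How it is judged:
At the end, for the whole second after the job is handed in: The orange trivet lies flat (7 deg) and still on the cork mats, underside 26 to 38 mm up, centred within 20 mm on the keeper, handle within 12 deg of straight out of the front; the arm rests on it (0.08 to 0.17 rad); the upper mat is within 15 mm of the keeper's centre (horizontal distance between orange_trivet and holder below 0.02 m and angle between the x axis of orange_trivet and the x axis of holder, either way round below 0.21 rad and angle between orange_trivet's own z axis and vertical below 0.12 rad and z of orange_trivet in the frame of holder between 0.026 and 0.038 m and value of joint press_arm between 0.08 and 0.17 rad and horizontal distance between cork_top and holder below 0.015 m and linear speed of orange_trivet below 0.02 m/s); the robot touches nothing.
It also fails if it takes over 42 s, if anything falls off the work surface, if the arm or the gripper's body presses on something with over 40 N, if the wrist force passes 120 N, or if a joint passes its speed limit or range.

### The arm

A 7-joint arm with a two-finger parallel gripper is mounted at the origin on the work surface. World frame = base frame: x ahead of the robot, y to its left, z up, the work surface at z = 0. Lengths are in m, angles in rad, forces in N, time in s.
With the tool pointing down it reaches from about 0.425 to 0.8 m from the base axis. Payload 8.3 kg.
Tool frame: the origin (TCP) lies on the centre line of the jaws, within the pads' length; the fingertips stand 14 mm ahead of it and the grasp point (between the pads) lies 5 mm behind it (manip.tips_ahead is the distance from the TCP to the fingertips, in m); z points along the fingers, y is the line along which they close (so a half turn about z gives the same grasp; the last joint's range is limited). The gripper opens to 85 mm and grips with 20 to 120 N. Pads are 22 mm wide; open, the fingers measure 114 mm over their backs; the gripper's body (76 mm by 85 mm) begins 54 mm behind the grasp point. The pads swing forward as they close: fully open they stand 13 mm farther back than shut.
Start: joints at [1.269, 0.383, 0.016, 1.37, -0.006, 1.388, -0.046], TCP at [0.148, -0.607, 0.245] pointing down, gripper open.
Joint ranges: [-2.95, 2.95], [-0.25, 2.06], [-1.52, 1.56], [0.18, 2.33], [-1.44, 4.58], [0.02, 2.06], [-3.01, 3.01]. Speed limits (rad/s): [2.39, 2.39, 3.01, 3.01, 3.14, 3.14, 3.14].

### API

Orientations are given as a unit quaternion [x, y, z, w].
In Python, from cell import manip gives the robot as it stands. The module is installed in compiled form; this text tells all that it offers.
- The arm moves only by the tool servo_tool, never from a script. Its argument "plan" is a list of rows, each an object of numbers: "ax", "ay", "az": the turn, a rotation vector about the tool's x, y, z in rad; "tx", "ty", "tz": the shift along the tool's x, y, z in m; "gripper": the opening in per cent of the stroke, from 0 (shut) to 100 (fully open). A call has 1 to 8 rows; each row is the pose to reach, as a shift and turn from the pose commanded when the call began, along the tool's axes at that moment; what a row does not reach only later rows make up. A row lasts 1/10 s, in which the tool goes at most 50 mm and 8.59 degrees, less where a joint would pass 70% of its speed; a pose out of reach is approached as far as the arm can. A call with a gripper value outside its range is refused whole. The fingers move at their own pace and stop on an object; "newtons" is the grip in N (left out, the last holds). Time passes only in rows, so rows that repeat a pose let the fingers close. It gives the time, the measured TCP pose, the force, the opening and the grip force at its end, in the units of the state.
- manip.get_state(): the state, without advancing time (a new reading comes with each control period).
- manip.grab_frame(name): name is "scene" or "top" or "wrist"; returns a dict with "image" (384x512x3 uint8, red, green, blue), "K" (3x3 intrinsics, pixels), "camera_from_world" (4x4, takes a point from world to camera coordinates); the wrist camera has in their place "tool_from_camera" (4x4, takes a point from camera to tool coordinates, whose origin is the TCP and whose axes are the flange's). Camera axes: x right, y up, looking along -z (the intrinsics and any distortion apply to the point x, -y, -z); pixel columns grow to the right and rows downward; lengths in m; the calibration is good to about 2 mm. A picture is of the moment at which its call begins: read the wrist's pose just before it. There is no depth.
- manip.sign_off(): hands the job in; it is judged then, once.
The state is a dict: "t": time; "joint_positions": joint angles; "joint_vel": joint speeds; "tau": joint torques, N m; "tool_pos": TCP position; "tool_rot": TCP orientation; "force": force on the tool from outside, world axes, zero at the start; "ft_torque": the same for the moment, N m; "finger_gap": finger opening in m; "finger_force": force on a finger pad.
Only numpy, scipy, OpenCV 4.12 (cv2) and the standard library are available. Lean on these libraries where they do the work, as an engineer would, in place of code of your own. Each camera call takes 0.05 s, during which the arm holds its last target. There are 200 camera calls.

## Working session

There is one attempt and no reset: what is moved stays moved. The work goes in short steps, Python scripts to look and compute and a tool call to move; the robot and the scene stay as the last step left them, time stands still between calls to the robot, and variables do not carry over. Pictures are saved under pics/ and viewed, at most 10 in all, crops included, and the job is handed in when it is done.

Besides the shell and the picture viewer there is one more tool, called after "Emit:" as name(argument=value, ...), one argument or row to a line, values as JSON. servo_tool: Moves the arm, as the interface text tells. Its arguments: {"type":"object","properties":{"plan":{"type":"array","items":{"type":"object","properties":{"ax":{"type":"number"},"ay":{"type":"number"},"az":{"type":"number"},"tx":{"type":"number"},"ty":{"type":"number"},"tz":{"type":"number"},"gripper":{"type":"number"}}}},"newtons":{"type":"number"}},"required":["plan"]}

```bash
mkdir -p pics; python3 - <<'E'
from cell import manip
import cv2,numpy as np,pickle
d={}
s=manip.get_state();print({k:np.round(v,3).tolist() for k,v in s.items()})
for n in ("scene","top"):
    d[n]=manip.grab_frame(n)
pickle.dump(d,open("f0.pkl","wb"))
cv2.imwrite("pics/a.png",np.hstack([cv2.resize(d[n]["image"],(400,300))[:,:,::-1] for n in d]))
cv2.imwrite("pics/top.png",cv2.resize(d["top"]["image"],(800,600))[:,:,::-1])
cv2.imwrite("pics/scene.png",cv2.resize(d["scene"]["image"],(800,600))[:,:,::-1])
for n in d: print(d[n]["K"],d[n]["camera_from_world"],d[n].keys())
E
```

```text
{'t': 0.0, 'joint_positions': [1.269, 0.384, 0.016, 1.371, -0.006, 1.388, -0.046], 'joint_vel': [0.0, 0.001, 0.001, -0.0, 0.0, 0.0, -0.001], 'tau': [-0.001, -62.759, 0.844, -37.182, 0.017, 0.014, 0.0], 'tool_pos': [0.148, -0.607, 0.244], 'tool_rot': [0.993, 0.119, -0.0, -0.001], 'force': [-0.266, -0.746, 0.845], 'ft_torque': [0.006, -0.016, -0.025], 'finger_force': 0.0, 'finger_gap': 0.085}
[[441.31248973   0.         255.1125121 ]
 [  0.         441.31248973 194.09439572]
 [  0.           0.           1.        ]] [[-0.07040134  0.99748015 -0.00877542  0.03206916]
 [-0.62898474 -0.03756182  0.77650969  0.22722576]
 [ 0.77422338  0.06018693  0.6300442  -1.5719927 ]
 [ 0.          0.          0.          1.        ]] dict_keys(['image', 'K', 'camera_from_world'])
[[391.19488269   0.         249.55863872]
 [  0.         391.19488269 193.81291834]
 [  0.           0.           1.        ]] [[-0.01301935 -0.99988573  0.0076826   0.01168873]
 [ 0.99775296 -0.01248581  0.06582653 -0.44464402]
 [-0.06572308  0.00852235  0.99780151 -1.05246012]
 [ 0.          0.          0.          1.        ]] dict_keys(['image', 'K', 'camera_from_world'])
```

View pics/top.png

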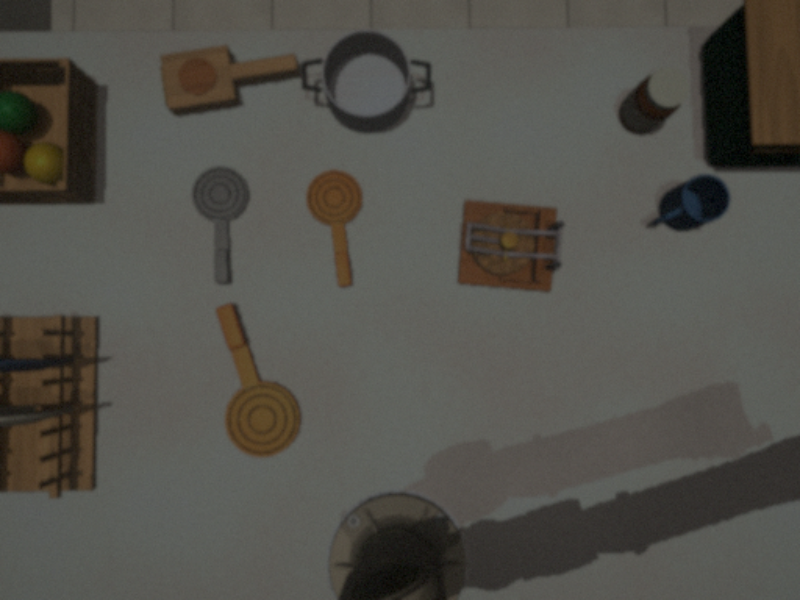

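View pics/scene.png

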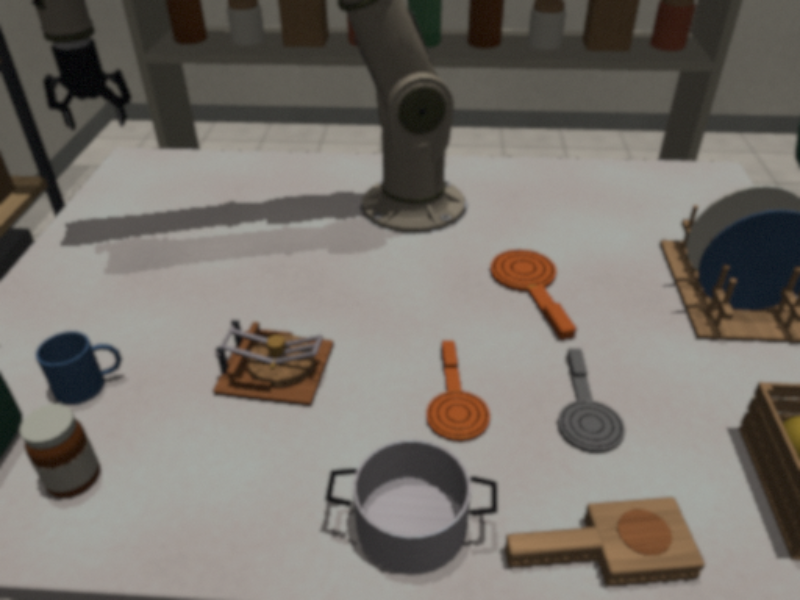

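The top view shows two orange trivets. One has its disc at about (335,197), 55 px across (about 95 mm). The other is at (263,418), 75 px across (about 129 mm), so it's too large. The grey twin is at (221,193), left of the first. The keeper is at (509,243), hinge to the right, so its open front faces world +y. Next I'll measure these and confirm in a crop.

```bash
cat > h.py <<'E'
import numpy as np,cv2
def ray(f,uv,z):
    T=f["camera_from_world"];R,t=T[:3,:3],T[:3,3];c=-R.T@t
    uv=np.atleast_2d(np.float64(uv));K=f["K"]
    d=np.c_[(uv[:,0]-K[0,2])/K[0,0],-(uv[:,1]-K[1,2])/K[1,1],-np.ones(len(uv))]@R
    return c+d*((z-c[2])/d[:,2])[:,None]
def comps(m,amin=150):
    n,l,st,ce=cv2.connectedComponentsWithStats(m.astype(np.uint8))
    return [(l==i,st[i]) for i in range(1,n) if st[i,4]>amin]
E
python3 - <<'E'
import pickle;from h import *
d=pickle.load(open("f0.pkl","rb"))
f=d["top"];im=f["image"];hsv=cv2.cvtColor(im,cv2.COLOR_RGB2HSV)
for y,x in((126,214),(268,168),(150,217),(140,300),(180,302),(155,320)):print((x,y),im[y,x],hsv[y,x])
for n,f in d.items():
  hsv=cv2.cvtColor(f["image"],cv2.COLOR_RGB2HSV)
  m=(hsv[...,0]<22)&(hsv[...,1]>110)&(hsv[...,2]>50)
  print(n)
  for c,st in comps(m):
    u=np.argwhere(c)[:,::-1].astype(np.float32)
    P=ray(f,u,0.012)[:,:2]
    dt=cv2.distanceTransform(c.astype(np.uint8),cv2.DIST_L2,5);i=np.unravel_index(dt.argmax(),dt.shape)
    print(st,"hull ext",np.round(np.ptp(P,0),3),"dt max at",i[::-1],dt.max(),np.round(ray(f,i[::-1],.01)[0],3), cv2.minAreaRect((P*1000).astype(np.float32)))
cv2.imwrite("pics/crop.png",cv2.convertScaleAbs(cv2.resize(d["top"]["image"][90:200,110:380],(800,326),interpolation=2)[:,:,::-1],alpha=1.6))
E
```

```text
(214, 126) [93 64 36] [ 15 156  93]
(168, 268) [94 73 42] [ 18 141  94]
(217, 150) [98 71 43] [ 15 143  98]
(300, 140) [73 49 30] [ 13 150  73]
(302, 180) [79 52 33] [ 12 148  79]
(320, 155) [55 44 28] [ 18 125  55]
scene
[ 425  156   87   62 1454] hull ext [0.285 0.21 ] dt max at (np.int64(506), np.int64(195)) 3.5969 [0.335 0.712 0.01 ] ((291.7518310546875, 625.0188598632812), (209.13363647460938, 285.6623840332031), 89.45769500732422)
[ 314  160   54   57 1244] hull ext [0.264 0.141] dt max at (np.int64(336), np.int64(173)) 12.984499 [0.257 0.235 0.01 ] ((323.40277099609375, 235.97314453125), (267.98492431640625, 125.99817657470703), 5.253072261810303)
[153 207  34  21 283] hull ext [0.079 0.086] dt max at (np.int64(177), np.int64(218)) 5.1969 [ 0.489 -0.21   0.01 ] ((490.7095031738281, -229.7234649658203), (81.42556762695312, 62.42158508300781), 72.24907684326172)
[ 138  218   74   41 1472] hull ext [0.147 0.17 ] dt max at (np.int64(193), np.int64(250)) 7.1937995 [ 0.605 -0.145  0.01 ] ((553.7662353515625, -201.485595703125), (163.8175048828125, 147.45542907714844), 85.21721649169
[... 3203 characters left out ...]
 (69.89812469482422, 26.9278564453125), 1.0743426084518433)
[  6 235  33  28 653] hull ext [0.072 0.087] dt max at (np.int64(23), np.int64(251)) 6.1969 [0.298 0.62  0.01 ] ((304.2073669433594, 621.5877075195312), (71.49358367919922, 86.0444564819336), 1.5898655652999878)
[ 49 261  11  51 389] hull ext [0.132 0.027] dt max at (np.int64(54), np.int64(280)) 4.1969 [0.219 0.535 0.01 ] ((203.9521026611328, 533.046630859375), (26.51439666748047, 132.3669891357422), 89.24947357177734)
[   3  267   35   46 1228] hull ext [0.119 0.091] dt max at (np.int64(17), np.int64(285)) 11.5907 [0.207 0.634 0.01 ] ((195.07818603515625, 624.2169189453125), (118.02415466308594, 90.51318359375), 1.2940762042999268)
```

View pics/crop.png

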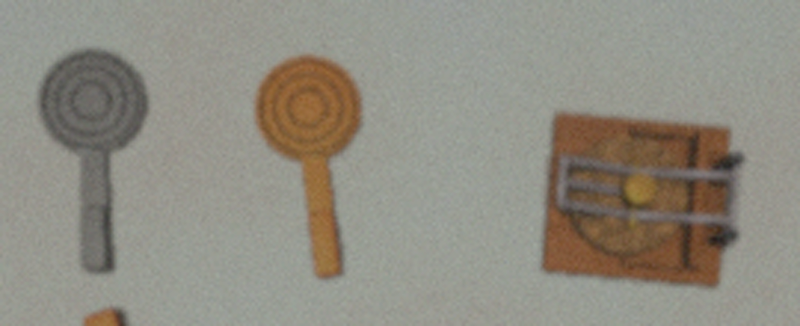

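The crop confirms it. The middle orange trivet (crop disc (308,107), handle end (328,275)) is about 205 mm long, against 264 mm for the big one. The keeper's front is at the left, with the brass weight at crop (638,188). Now the precise poses.

```bash
cat >> h.py <<'E'
def trivet(f,near,zb=0.,r=21):
    hsv=cv2.cvtColor(f["image"],cv2.COLOR_RGB2HSV)
    m=(hsv[...,0]<22)&(hsv[...,1]>110)&(hsv[...,2]>50)
    c=[c for c,s in comps(m) if c[near[1],near[0]]][0].astype(np.uint8)
    D=cv2.morphologyEx(c,cv2.MORPH_OPEN,cv2.getStructuringElement(cv2.MORPH_ELLIPSE,(r,r)))
    P=ray(f,np.argwhere(D)[:,::-1],zb+.01)[:,:2];o=P.mean(0)
    A=2*np.sqrt(cv2.countNonZero(D)*abs(np.linalg.det([ray(f,[near[0]+1,near[1]],zb+.01)[0,:2]-ray(f,near,zb+.01)[0,:2],ray(f,[near[0],near[1]+1],zb+.01)[0,:2]-ray(f,near,zb+.01)[0,:2]]))/np.pi)
    H=ray(f,np.argwhere(c)[:,::-1],zb+.02)[:,:2];r_=np.hypot(*(H-o).T)
    H=H[(r_>.1)];g=H.mean(0);L=np.hypot(*(H-o).T).max()
    vx,vy,_,_=cv2.fitLine(H.astype(np.float32),2,0,0,0).ravel()
    return o,A,g,np.arctan2(*(o-g)[::-1]),L,np.arctan(vy/vx)
E
python3 - <<'E'
import pickle;from h import *
d=pickle.load(open("f0.pkl","rb"))
print(trivet(d["top"],(213,126)),"\n",trivet(d["scene"],(293,266),r=15))
f=d["top"];hsv=cv2.cvtColor(f["image"],cv2.COLOR_RGB2HSV)
m=(hsv[...,0]<22)&(hsv[...,1]>110)&(hsv[...,2]>50);m[:,:285]=0;m[:,368:]=0;m[:120]=0;m[195:]=0
for z in(.012,):
  P=ray(f,np.argwhere(m)[:,::-1],z)[:,:2]; c,s,a=cv2.minAreaRect((P*1000).astype(np.float32));print(c,s,a); print(cv2.boxPoints((c,s,a)))
g=np.array([[556,113],[732,127],[717,285],[543,270]])/2.963+[110,90]
print("crop corners",ray(f,g,.012).round(4)[:,:2])
fs=d["scene"];g=np.array([[217,392],[313,403],[333,340]])/1.5625;print("scene corners",ray(fs,g,.012).round(4)[:,:2])
E
```

```text
(array([0.63330126, 0.10321435]), np.float64(0.09497062786374239), array([0.50613657, 0.0878299 ]), np.float64(0.12039543344909534), np.float64(0.15703058287783758), np.float32(0.1085366)) 
 (array([0.64046186, 0.10402891]), np.float64(0.09860441869896797), array([0.51268983, 0.08821412]), np.float64(0.12314716642528734), np.float64(0.15946198602313846), np.float32(0.1020728))
(544.3441772460938, -201.96209716796875) (161.36741638183594, 144.29428100585938) 84.37842559814453
[[ 464.6404  -275.1904 ]
 [ 608.2408  -289.32513]
 [ 624.048   -128.7338 ]
 [ 480.44757 -114.59906]]
crop corners [[ 0.6254 -0.1295]
 [ 0.6103 -0.2938]
 [ 0.4624 -0.2753]
 [ 0.4783 -0.1143]]
scene corners [[ 0.6183 -0.2795]
 [ 0.6322 -0.1221]
 [ 0.4841 -0.112 ]]
```

```bash
cat > go.py <<'E'
import sys,numpy as np
from scipy.spatial.transform import Rotation as R
from cell import manip
x,y,z,a=map(float,sys.argv[1:5])   # target TCP, tool-x world heading, pointing down
s=manip.get_state();Q=R.from_quat(s["tool_rot"])
T=R.from_euler("z",a)*R.from_euler("x",np.pi)
print("t",round(s["t"],2),"pos",np.round(s["tool_pos"],4),"head",round(float(np.arctan2(*Q.as_matrix()[1::-1,0])),4),"shift",np.round(Q.inv().apply(np.array([x,y,z])-s["tool_pos"]),4),"turn",np.round((Q.inv()*T).as_rotvec(),4),"F",np.round(s["force"],1),"q",np.round(s["joint_positions"],2))
E
python3 go.py 0.47 -0.37 0.245 1.24
```

```text
t 0.1 pos [ 0.1477 -0.6068  0.2444] head 0.2388 shift [ 0.3692 -0.1539 -0.0004] turn [-1.7000e-03 -8.0000e-04 -1.0012e+00] F [-0.4  0.6 -0.2] q [ 1.27  0.38  0.02  1.37 -0.01  1.39 -0.05]
```

Emit:
servo_tool(
  plan=[
    {"tx": 0.046,"ty": -0.019,"az": -0.125},
    {"tx": 0.092,"ty": -0.038,"az": -0.25},
    {"tx": 0.138,"ty": -0.057,"az": -0.375},
    {"tx": 0.184,"ty": -0.077,"az": -0.5},
    {"tx": 0.23,"ty": -0.096,"az": -0.625},
    {"tx": 0.276,"ty": -0.115,"az": -0.75},
    {"tx": 0.322,"ty": -0.134,"az": -0.875},
    {"tx": 0.369,"ty": -0.154,"az": -1.0},
  ],
)

```text
$.plan[0]: bad value
```

```bash
python3 go.py 0.51 -0.05 0.245 2.3
```

```text
t 0.1 pos [ 0.1477 -0.6068  0.2444] head 0.2388 shift [ 4.837e-01 -4.553e-01  1.000e-04] turn [-1.2000e-03 -1.8000e-03 -2.0612e+00] F [-0.4  0.6 -0.2] q [ 1.27  0.38  0.02  1.37 -0.01  1.39 -0.05]
```

Emit:
servo_tool(
  plan=[
    {"ax": 0,"ay": 0,"az": -0.125,"tx": 0.046,"ty": -0.019,"tz": 0,"gripper": 100},
    {"ax": 0,"ay": 0,"az": -0.25,"tx": 0.092,"ty": -0.038,"tz": 0,"gripper": 100},
    {"ax": 0,"ay": 0,"az": -0.375,"tx": 0.138,"ty": -0.057,"tz": 0,"gripper": 100},
    {"ax": 0,"ay": 0,"az": -0.5,"tx": 0.184,"ty": -0.077,"tz": 0,"gripper": 100},
    {"ax": 0,"ay": 0,"az": -0.625,"tx": 0.23,"ty": -0.096,"tz": 0,"gripper": 100},
    {"ax": 0,"ay": 0,"az": -0.75,"tx": 0.276,"ty": -0.115,"tz": 0,"gripper": 100},
    {"ax": 0,"ay": 0,"az": -0.875,"tx": 0.322,"ty": -0.134,"tz": 0,"gripper": 100},
    {"ax": 0,"ay": 0,"az": -1.0,"tx": 0.369,"ty": -0.154,"tz": 0,"gripper": 100},
  ],
)

```text
t: 0.9
tool_pos: [0.4702, -0.3696, 0.245]
tool_rot: [0.813, 0.583, -0.0, -0.0]
force: [0.7, -0.2, -0.8]
finger_gap: 0.0857
finger_force: 0.0
```

```bash
python3 go.py 0.54 -0.08 0.245 2.3
```

```text
t 0.9 pos [ 0.4702 -0.3696  0.245 ] head 1.2436 shift [ 2.966e-01 -2.700e-02  1.000e-04] turn [-3.0000e-04 -3.0000e-04 -1.0564e+00] F [ 0.7 -0.2 -0.8] q [ 0.86  0.35 -0.32  1.44  0.11  1.38  0.2 ]
```

Emit:
servo_tool(
  plan=[
    {"ax": 0,"ay": 0,"az": -0.13,"tx": 0.037,"ty": -0.003,"tz": 0,"gripper": 100},
    {"ax": 0,"ay": 0,"az": -0.26,"tx": 0.074,"ty": -0.007,"tz": 0,"gripper": 100},
    {"ax": 0,"ay": 0,"az": -0.39,"tx": 0.111,"ty": -0.01,"tz": 0,"gripper": 100},
    {"ax": 0,"ay": 0,"az": -0.52,"tx": 0.148,"ty": -0.013,"tz": 0,"gripper": 100},
    {"ax": 0,"ay": 0,"az": -0.65,"tx": 0.185,"ty": -0.017,"tz": 0,"gripper": 100},
    {"ax": 0,"ay": 0,"az": -0.78,"tx": 0.222,"ty": -0.02,"tz": 0,"gripper": 100},
    {"ax": 0,"ay": 0,"az": -0.91,"tx": 0.26,"ty": -0.023,"tz": 0,"gripper": 100},
    {"ax": 0,"ay": 0,"az": -1.05,"tx": 0.297,"ty": -0.027,"tz": 0,"gripper": 100},
  ],
)

```text
t: 1.7
tool_pos: [0.5403, -0.0799, 0.245]
tool_rot: [0.411, 0.912, -0.0, -0.0]
force: [-0.5, -0.8, 0.4]
finger_gap: 0.0858
finger_force: 0.0
```

```bash
python3 go.py 0.51 0.089 0.20 3.26
```

```text
t 1.7 pos [ 0.5403 -0.0799  0.245 ] head 2.2942 shift [0.1466 0.0891 0.0451] turn [-1.000e-04 -5.000e-04 -9.658e-01] F [-0.5 -0.8  0.4] q [ 0.61  0.27 -0.63  1.57  0.16  1.36  0.68]
```

Emit:
servo_tool(
  plan=[
    {"ax": 0,"ay": 0,"az": -0.12,"tx": 0.018,"ty": 0.011,"tz": 0.006,"gripper": 100},
    {"ax": 0,"ay": 0,"az": -0.24,"tx": 0.037,"ty": 0.022,"tz": 0.011,"gripper": 100},
    {"ax": 0,"ay": 0,"az": -0.36,"tx": 0.055,"ty": 0.033,"tz": 0.017,"gripper": 100},
    {"ax": 0,"ay": 0,"az": -0.48,"tx": 0.073,"ty": 0.045,"tz": 0.023,"gripper": 100},
    {"ax": 0,"ay": 0,"az": -0.6,"tx": 0.092,"ty": 0.056,"tz": 0.028,"gripper": 100},
    {"ax": 0,"ay": 0,"az": -0.72,"tx": 0.11,"ty": 0.067,"tz": 0.034,"gripper": 100},
    {"ax": 0,"ay": 0,"az": -0.84,"tx": 0.128,"ty": 0.078,"tz": 0.04,"gripper": 100},
    {"ax": 0,"ay": 0,"az": -0.965,"tx": 0.147,"ty": 0.089,"tz": 0.045,"gripper": 100},
  ],
)

```text
t: 2.5
tool_pos: [0.5102, 0.0884, 0.1997]
tool_rot: [-0.058, 0.998, -0.0, -0.0]
force: [-0.3, -0.5, -0.2]
finger_gap: 0.0853
finger_force: 0.0
```

```bash
cat > look.py <<'E'
import sys,numpy as np,cv2,pickle
from scipy.spatial.transform import Rotation as R
from cell import manip
def wrist():
    s=manip.get_state();f=manip.grab_frame("wrist")
    W=np.eye(4);W[:3,:3]=R.from_quat(s["tool_rot"]).as_matrix();W[:3,3]=s["tool_pos"]
    f["camera_from_world"]=np.linalg.inv(W@f["tool_from_camera"]);return f
if __name__=="__main__":
    f=wrist();pickle.dump(f,open(sys.argv[1]+".pkl","wb"))
    cv2.imwrite("pics/%s.png"%sys.argv[1],f["image"][:,:,::-1])
    print(f["tool_from_camera"].round(3),f["K"].round(1).tolist())
E
python3 go.py 0.51 0.089 0.10 3.26; python3 look.py w1
```

```text
t 2.5 pos [0.5102 0.0884 0.1997] head -3.0248 shift [0.     0.0006 0.0997] turn [-0.0001 -0.0008 -0.0016] F [-0.3 -0.5 -0.2] q [ 0.49  0.29 -0.86  1.7   0.23  1.26  1.27]
[[-0.     0.945  0.327  0.084]
 [ 1.     0.    -0.     0.   ]
 [-0.     0.327 -0.945 -0.128]
 [ 0.     0.     0.     1.   ]] [[281.5, 0.0, 255.2], [0.0, 281.5, 188.2], [0.0, 0.0, 1.0]]
```

View pics/w1.png

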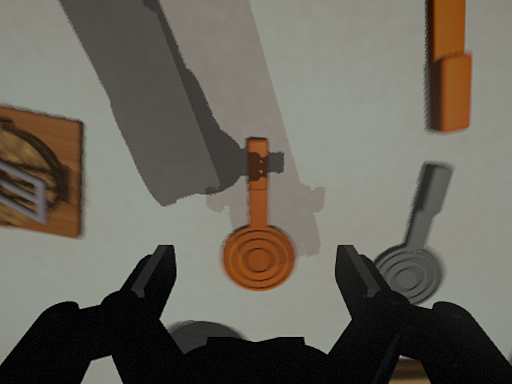

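The wrist view shows the orange disc at (258,257) with its grip bar at (258,160), the grey twin to the right at (410,272), and the keeper's front edge at the left.

```bash
python3 - <<'E'
import pickle;from h import *
f=pickle.load(open("w1.pkl","rb"))
hsv=cv2.cvtColor(f["image"],cv2.COLOR_RGB2HSV)
m=((hsv[...,0]<14)&(hsv[...,1]>130)&(hsv[...,2]>20)).astype(np.uint8)
m=cv2.morphologyEx(m,cv2.MORPH_CLOSE,np.ones((7,7)))
c=[c for c,s in comps(m) if c[257,258]][0].astype(np.uint8)
D=cv2.morphologyEx(c,cv2.MORPH_OPEN,cv2.getStructuringElement(cv2.MORPH_ELLIPSE,(41,41)))
P=ray(f,np.argwhere(D)[:,::-1],.01)[:,:2];(o,r)=cv2.minEnclosingCircle((P*1e3).astype(np.float32))
print("disc",o,r,P.mean(0))
H=ray(f,np.argwhere(c)[:,::-1],.02)[:,:2];k=np.hypot(*(H-P.mean(0)).T);H=H[k>.1]
print("bar",H.mean(0),H.min(0),H.max(0),np.hypot(*(H-P.mean(0)).T).max(),"yaw",np.arctan2(*(P.mean(0)-H.mean(0))[::-1]))
# keeper front corners
print(ray(f,[[84,122],[80,237]],.012).round(4))
E
```

```text
disc (630.7987060546875, 107.24584197998047) 50.71871566772461 [0.62970302 0.10678424]
bar [0.50132432 0.09013574] [0.47339612 0.07609744] [0.53138222 0.10335162] 0.15705004908673081 yaw 0.12896299549516813
[[ 0.4803 -0.1042  0.012 ]
 [ 0.6253 -0.1207  0.012 ]]
```

Emit:
servo_tool(
  newtons=50,
  plan=[
    {"ax": 0,"ay": 0,"az": -0.003,"tx": 0.003,"ty": 0,"tz": 0.035,"gripper": 100},
    {"ax": 0,"ay": 0,"az": -0.006,"tx": 0.006,"ty": 0,"tz": 0.07,"gripper": 100},
    {"ax": 0,"ay": 0,"az": -0.006,"tx": 0.006,"ty": 0,"tz": 0.105,"gripper": 90},
    {"ax": 0,"ay": 0,"az": -0.006,"tx": 0.006,"ty": 0,"tz": 0.135,"gripper": 80},
    {"ax": 0,"ay": 0,"az": -0.006,"tx": 0.006,"ty": 0,"tz": 0.16,"gripper": 70},
    {"ax": 0,"ay": 0,"az": -0.006,"tx": 0.006,"ty": 0,"tz": 0.172,"gripper": 70},
    {"ax": 0,"ay": 0,"az": -0.006,"tx": 0.006,"ty": 0,"tz": 0.18,"gripper": 70},
    {"ax": 0,"ay": 0,"az": -0.006,"tx": 0.006,"ty": 0,"tz": 0.182,"gripper": 70},
  ],
)

```text
t: 3.35
tool_pos: [0.5047, 0.0873, 0.0182]
tool_rot: [-0.059, 0.998, 0.0, -0.0]
force: [0.1, -0.1, 0.5]
finger_gap: 0.06
finger_force: 0.0
```

```bash
python3 go.py 0.504 0.089 0.018 3.265; python3 look.py w2
```

```text
t 3.35 pos [0.5047 0.0873 0.0182] head -3.0235 shift [0.0005 0.0018 0.0002] turn [ 0.0002 -0.0003 -0.0053] F [ 0.1 -0.1  0.5] q [ 0.39  0.5  -0.76  1.9   0.43  0.91  1.11]
[[-0.     0.945  0.327  0.084]
 [ 1.     0.    -0.     0.   ]
 [-0.     0.327 -0.945 -0.128]
 [ 0.     0.     0.     1.   ]] [[281.5, 0.0, 255.2], [0.0, 281.5, 188.2], [0.0, 0.0, 1.0]]
```

View pics/w2.png

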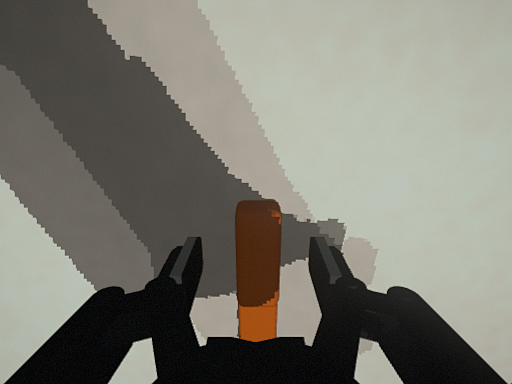

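The bar (u 236–280, v 200–305) lies centred between the pads (u 192 and 318), so I'll close and lift.

Emit:
servo_tool(
  newtons=70,
  plan=[
    {"ax": 0,"ay": 0,"az": 0,"tx": 0,"ty": 0.001,"tz": 0,"gripper": 0},
    {"ax": 0,"ay": 0,"az": 0,"tx": 0,"ty": 0.001,"tz": 0,"gripper": 0},
    {"ax": 0,"ay": 0,"az": 0,"tx": 0,"ty": 0.001,"tz": 0,"gripper": 0},
    {"ax": 0,"ay": 0,"az": 0,"tx": 0,"ty": 0.001,"tz": 0,"gripper": 0},
    {"ax": 0,"ay": 0,"az": 0,"tx": 0,"ty": 0.001,"tz": 0,"gripper": 0},
    {"ax": 0,"ay": 0,"az": 0,"tx": 0,"ty": 0.001,"tz": 0,"gripper": 0},
  ],
)

```text
t: 4.0
tool_pos: [0.5054, 0.0884, 0.0195]
tool_rot: [-0.059, 0.998, -0.0, 0.001]
force: [-0.5, 0.8, 6.8]
finger_gap: 0.0224
finger_force: 69.3
```

Emit:
servo_tool(
  plan=[
    {"ax": 0,"ay": 0,"az": 0,"tx": 0,"ty": 0,"tz": -0.01,"gripper": 0},
    {"ax": 0,"ay": 0,"az": 0,"tx": 0,"ty": 0,"tz": -0.03,"gripper": 0},
    {"ax": 0,"ay": 0,"az": 0,"tx": 0,"ty": 0,"tz": -0.05,"gripper": 0},
    {"ax": 0,"ay": 0,"az": 0,"tx": 0,"ty": 0,"tz": -0.07,"gripper": 0},
    {"ax": 0,"ay": 0,"az": 0,"tx": 0,"ty": 0,"tz": -0.09,"gripper": 0},
    {"ax": 0,"ay": 0,"az": 0,"tx": 0,"ty": 0,"tz": -0.1,"gripper": 0},
    {"ax": 0,"ay": 0,"az": 0,"tx": 0,"ty": 0,"tz": -0.1,"gripper": 0},
  ],
)

```text
t: 4.7
tool_pos: [0.5055, 0.0883, 0.12]
tool_rot: [-0.059, 0.998, -0.0, 0.001]
force: [0.1, -0.2, -0.9]
finger_gap: 0.0223
finger_force: 68.7
```

```bash
python3 go.py 0.56 0.12 0.12 2.4
```

```text
t 4.7 pos [0.5055 0.0883 0.12  ] head -3.0235 shift [-0.0579  0.025   0.0001] turn [8.000e-04 2.900e-03 8.596e-01] F [ 0.1 -0.2 -0.9] q [ 0.46  0.36 -0.84  1.81  0.3   1.1   1.21]
```

Emit:
servo_tool(
  plan=[
    {"ax": 0,"ay": 0,"az": 0.08,"tx": -0.005,"ty": 0.003,"tz": 0,"gripper": 0},
    {"ax": 0,"ay": 0,"az": 0.19,"tx": -0.012,"ty": 0.006,"tz": 0,"gripper": 0},
    {"ax": 0,"ay": 0,"az": 0.3,"tx": -0.02,"ty": 0.009,"tz": 0,"gripper": 0},
    {"ax": 0,"ay": 0,"az": 0.41,"tx": -0.028,"ty": 0.012,"tz": 0,"gripper": 0},
    {"ax": 0,"ay": 0,"az": 0.52,"tx": -0.036,"ty": 0.015,"tz": 0,"gripper": 0},
    {"ax": 0,"ay": 0,"az": 0.63,"tx": -0.044,"ty": 0.019,"tz": 0,"gripper": 0},
    {"ax": 0,"ay": 0,"az": 0.75,"tx": -0.052,"ty": 0.022,"tz": 0,"gripper": 0},
    {"ax": 0,"ay": 0,"az": 0.86,"tx": -0.058,"ty": 0.025,"tz": 0,"gripper": 0},
  ],
)

```text
t: 5.5
tool_pos: [0.5589, 0.1199, 0.1169]
tool_rot: [0.365, 0.931, -0.0, -0.001]
force: [0.7, 0.0, -1.1]
finger_gap: 0.0225
finger_force: 68.7
```

```bash
python3 go.py 0.575 0.12 0.12 1.472
```

```text
t 5.5 pos [0.5589 0.1199 0.1169] head 2.395 shift [-0.0117  0.011  -0.0031] turn [-1.90e-03 -5.00e-04  9.23e-01] F [ 0.7  0.  -1.1] q [ 0.23  0.44 -0.64  1.67  0.29  1.13  0.34]
```

Emit:
servo_tool(
  plan=[
    {"ax": 0,"ay": 0,"az": 0.1,"tx": -0.001,"ty": 0.001,"tz": 0,"gripper": 0},
    {"ax": 0,"ay": 0,"az": 0.22,"tx": -0.003,"ty": 0.002,"tz": 0,"gripper": 0},
    {"ax": 0,"ay": 0,"az": 0.34,"tx": -0.005,"ty": 0.004,"tz": 0,"gripper": 0},
    {"ax": 0,"ay": 0,"az": 0.46,"tx": -0.006,"ty": 0.005,"tz": 0,"gripper": 0},
    {"ax": 0,"ay": 0,"az": 0.58,"tx": -0.008,"ty": 0.007,"tz": 0,"gripper": 0},
    {"ax": 0,"ay": 0,"az": 0.7,"tx": -0.009,"ty": 0.009,"tz": 0,"gripper": 0},
    {"ax": 0,"ay": 0,"az": 0.83,"tx": -0.011,"ty": 0.01,"tz": 0,"gripper": 0},
    {"ax": 0,"ay": 0,"az": 0.923,"tx": -0.012,"ty": 0.011,"tz": 0,"gripper": 0},
  ],
)

```text
t: 6.3
tool_pos: [0.575, 0.1196, 0.1169]
tool_rot: [0.741, 0.671, -0.001, -0.0]
force: [0.6, -0.3, -0.7]
finger_gap: 0.022
finger_force: 68.7
```

```bash
python3 go.py 0.575 0.12 0.055 1.472;python3 - <<'E'
from cell import manip
import cv2,numpy as np,pickle
d={n:manip.grab_frame(n) for n in("scene","top")};pickle.dump(d,open("f1.pkl","wb"))
a=cv2.resize(d["top"]["image"][90:210,190:390],(800,480),interpolation=2)
b=cv2.resize(d["scene"]["image"][150:300,120:320],(400,300),interpolation=2)
cv2.imwrite("pics/f1.png",cv2.convertScaleAbs(a[:,:,::-1],alpha=1.6))
E
```

```text
t 6.3 pos [0.575  0.1196 0.1169] head 1.4716 shift [0.0004 0.0001 0.0619] turn [-0.0019  0.0006 -0.0004] F [ 0.6 -0.3 -0.7] q [ 0.09  0.44 -0.46  1.63  0.21  1.13 -0.52]
```

View pics/f1.png

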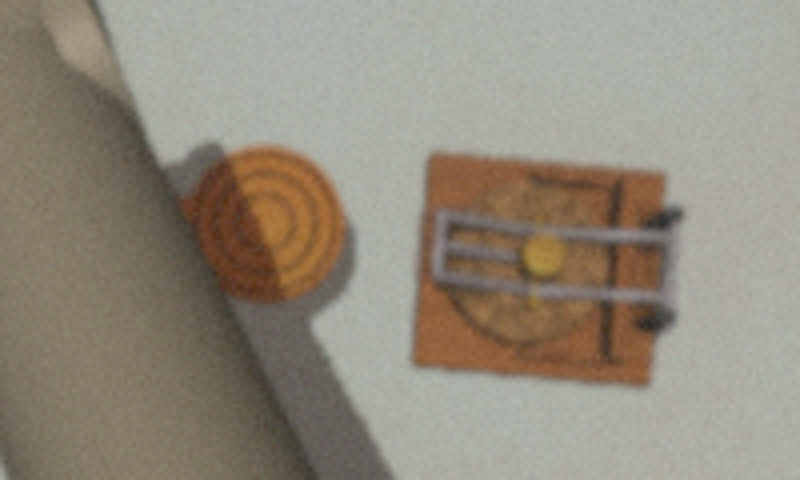

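The held trivet's disc is at crop (270,224). The keeper's base corners are (430,153), (667,172), (650,384) and (413,365), with the rails running from (440,247) to (672,263).

```bash
python3 - <<'E'
import pickle;from h import *
d=pickle.load(open("f1.pkl","rb"));f=d["top"]
q=lambda *p:np.array(p)/4.+[190,90]-.375
C=ray(f,q((430,153),(667,172),(650,384),(413,365)),.012)[:,:2];c=C.mean(0);u=(C[1]-C[0]+C[2]-C[3]);u/=np.hypot(*u)
print("base c",c,"ang",np.arctan2(*u[::-1]),"sizes",[np.hypot(*(C[i]-C[i-1])).round(4) for i in range(4)],"origin",c-.0125*u)
r=ray(f,q((440,247)),.066)[0,:2];h=ray(f,q((672,263)),.06)[0,:2]
print("tip",r,"hinge",h,"ang",np.arctan2(*(h-r)[::-1]),"orig from tip",r+.069*u,"from hinge",h-.09*u)
print("disc",ray(f,q((270,224)),.1075)[0],"weight",ray(f,q((543,257)),.07)[0,:2]-.005*u)
s=d["scene"];hsv=cv2.cvtColor(s["image"],cv2.COLOR_RGB2HSV)
m=(hsv[...,0]<12)&(hsv[...,1]>150)&(hsv[...,2]>40)
for c,st in comps(m):
    if 100<st[0]<320 and 120<st[1]<260:
        D=c.astype(np.uint8);P=ray(s,np.argwhere(D)[:,::-1],.1075)[:,:2];print("scene comp",st,cv2.minAreaRect((P*1e3).astype(np.float32)),P.mean(0))
E
```

```text
base c [ 0.54502008 -0.20224284] ang -1.6632134992268912 sizes [np.float64(0.1479), np.float64(0.1646), np.float64(0.148), np.float64(0.1631)] origin [ 0.54617365 -0.18979619]
tip [ 0.55103908 -0.12603416] hinge [ 0.53966548 -0.27956503] ang -1.6447414890112113 orig from tip [ 0.54467137 -0.19473971] from hinge [ 0.54797119 -0.18994909]
disc [ 0.55962899 -0.01376832  0.1075    ] weight [ 0.54344169 -0.18755797]
scene comp [229 201  67  28 955] ((568.763671875, 24.963085174560547), (97.64483642578125, 159.91477966308594), 3.437286376953125) [0.57110972 0.00234824]
```

Emit:
servo_tool(
  plan=[
    {"ax": 0,"ay": 0,"az": -0.003,"tx": 0,"ty": 0.003,"tz": 0.015,"gripper": 0},
    {"ax": 0,"ay": 0,"az": -0.003,"tx": 0,"ty": 0.003,"tz": 0.035,"gripper": 0},
    {"ax": 0,"ay": 0,"az": -0.003,"tx": 0,"ty": 0.003,"tz": 0.052,"gripper": 0},
    {"ax": 0,"ay": 0,"az": -0.003,"tx": -0.02,"ty": 0.003,"tz": 0.061,"gripper": 0},
    {"ax": 0,"ay": 0,"az": -0.003,"tx": -0.03,"ty": 0.003,"tz": 0.061,"gripper": 0},
    {"ax": 0,"ay": 0,"az": -0.003,"tx": -0.03,"ty": 0.003,"tz": 0.061,"gripper": 0},
  ],
)

```text
t: 7.0
tool_pos: [0.5755, 0.0871, 0.0564]
tool_rot: [0.739, 0.674, -0.001, -0.0]
force: [0.5, -0.5, -0.5]
finger_gap: 0.0223
finger_force: 68.8
```

```bash
python3 go.py 0.561 -0.058 0.055 1.475;python3 - <<'E'
from cell import manip
import cv2,numpy as np,pickle
d={n:manip.grab_frame(n) for n in("scene","top")};pickle.dump(d,open("f2.pkl","wb"))
b=cv2.resize(d["scene"]["image"][180:280,120:320],(800,400),interpolation=2)
cv2.imwrite("pics/f2.png",cv2.convertScaleAbs(b[:,:,::-1],alpha=1.2))
E
```

```text
t 7.0 pos [0.5755 0.0871 0.0564] head 1.4779 shift [-0.1458 -0.0009  0.0016] turn [-0.0013  0.0014  0.0029] F [ 0.5 -0.5 -0.5] q [ 0.13  0.5  -0.43  1.7   0.24  1.   -0.48]
```

View pics/f2.png

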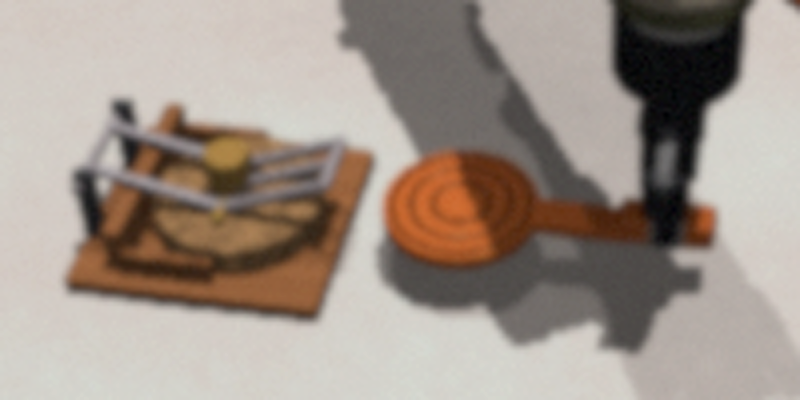

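The disc at (462,208) is level and in line with the keeper's open front, and clear of the raised rail tips at (340,150). Sliding in.

Emit:
servo_tool(
  plan=[
    {"ax": 0,"ay": 0,"az": 0,"tx": -0.01,"ty": 0,"tz": 0.001,"gripper": 0},
    {"ax": 0,"ay": 0,"az": 0,"tx": -0.02,"ty": 0,"tz": 0.001,"gripper": 0},
    {"ax": 0,"ay": 0,"az": 0,"tx": -0.03,"ty": 0,"tz": 0.001,"gripper": 0},
    {"ax": 0,"ay": 0,"az": 0,"tx": -0.04,"ty": 0,"tz": 0.001,"gripper": 0},
    {"ax": 0,"ay": 0,"az": 0,"tx": -0.05,"ty": 0,"tz": 0.001,"gripper": 0},
    {"ax": 0,"ay": 0,"az": 0,"tx": -0.06,"ty": 0,"tz": 0.001,"gripper": 0},
    {"ax": 0,"ay": 0,"az": 0,"tx": -0.07,"ty": 0,"tz": 0.001,"gripper": 0},
    {"ax": 0,"ay": 0,"az": 0,"tx": -0.08,"ty": -0.001,"tz": 0.001,"gripper": 0},
  ],
)

```text
t: 7.9
tool_pos: [0.5674, 0.0095, 0.0563]
tool_rot: [0.739, 0.674, 0.0, -0.0]
force: [0.7, 1.4, -3.0]
finger_gap: 0.0222
finger_force: 68.7
```

```bash
python3 go.py 0.561 -0.058 0.055 1.475;python3 - <<'E'
from cell import manip
import cv2,numpy as np,pickle
d={n:manip.grab_frame(n) for n in("scene","top")};pickle.dump(d,open("f3.pkl","wb"))
a=cv2.resize(d["top"]["image"][105:200,250:390],(560,380),interpolation=2)
b=cv2.resize(d["scene"]["image"][185:265,120:280],(560,280),interpolation=2)
cv2.imwrite("pics/f3.png",cv2.convertScaleAbs(np.vstack([a[:320],b])[:,:,::-1],alpha=1.3))
E
```

```text
t 7.9 pos [0.5674 0.0095 0.0563] head 1.4797 shift [-0.0678 -0.0002  0.0012] turn [ 0.0001 -0.0006  0.0047] F [ 0.7  1.4 -3. ] q [ 0.26  0.46 -0.42  1.74  0.22  0.98 -0.33]
```

View pics/f3.png

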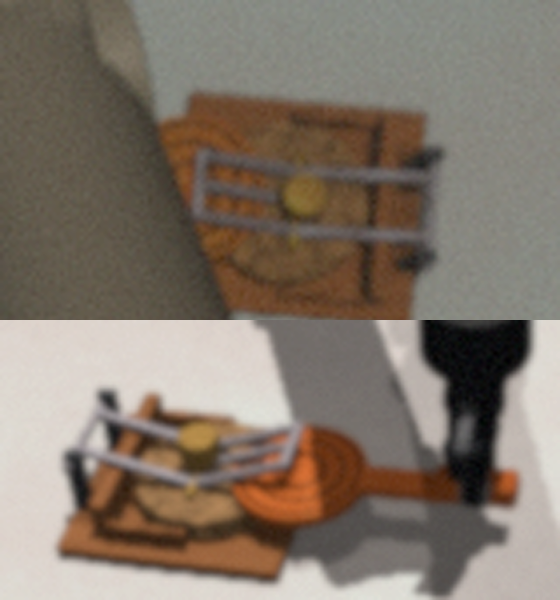

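The disc is entering under the rails and over the mats, with about 3 N of contact. Continuing.

Emit:
servo_tool(
  plan=[
    {"ax": 0,"ay": 0,"az": 0.002,"tx": -0.008,"ty": 0,"tz": 0,"gripper": 0},
    {"ax": 0,"ay": 0,"az": 0.004,"tx": -0.017,"ty": 0,"tz": 0,"gripper": 0},
    {"ax": 0,"ay": 0,"az": 0.004,"tx": -0.026,"ty": 0,"tz": 0,"gripper": 0},
    {"ax": 0,"ay": 0,"az": 0.004,"tx": -0.035,"ty": 0,"tz": 0,"gripper": 0},
    {"ax": 0,"ay": 0,"az": 0.004,"tx": -0.044,"ty": 0,"tz": 0,"gripper": 0},
    {"ax": 0,"ay": 0,"az": 0.004,"tx": -0.052,"ty": 0,"tz": 0,"gripper": 0},
    {"ax": 0,"ay": 0,"az": 0.004,"tx": -0.06,"ty": 0,"tz": 0,"gripper": 0},
    {"ax": 0,"ay": 0,"az": 0.004,"tx": -0.066,"ty": 0,"tz": 0,"gripper": 0},
  ],
)

```text
t: 8.8
tool_pos: [0.5613, -0.0567, 0.0563]
tool_rot: [0.74, 0.672, -0.0, 0.0]
force: [-0.2, 1.2, -4.4]
finger_gap: 0.0224
finger_force: 68.8
```

```bash
python3 go.py 0.561 -0.058 0.055 1.475;python3 - <<'E'
from cell import manip
import cv2,numpy as np,pickle
d={n:manip.grab_frame(n) for n in("scene","top")};pickle.dump(d,open("f4.pkl","wb"))
a=cv2.resize(d["top"]["image"][105:200,250:390],(560,380),interpolation=2)
b=cv2.resize(d["scene"]["image"][185:265,120:280],(560,280),interpolation=2)
cv2.imwrite("pics/f4.png",cv2.convertScaleAbs(np.vstack([a[:320],b])[:,:,::-1],alpha=1.3))
E
```

```text
t 8.8 pos [ 0.5613 -0.0567  0.0563] head 1.4751 shift [-0.0013 -0.0001  0.0013] turn [-0.0002  0.0003  0.0001] F [-0.2  1.2 -4.4] q [ 0.36  0.46 -0.4   1.75  0.21  0.98 -0.21]
```

View pics/f4.png

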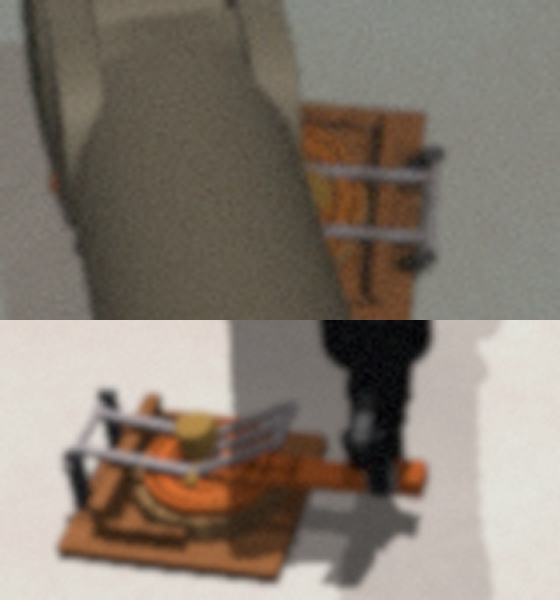

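The disc is fully under the arm and over the mats, with the handle straight out. I'll lower the last few mm, then release.

Emit:
servo_tool(
  plan=[
    {"ax": 0,"ay": 0,"az": 0,"tx": 0,"ty": 0,"tz": 0.002,"gripper": 0},
    {"ax": 0,"ay": 0,"az": 0,"tx": 0,"ty": 0,"tz": 0.004,"gripper": 0},
    {"ax": 0,"ay": 0,"az": 0,"tx": 0,"ty": 0,"tz": 0.004,"gripper": 0},
  ],
)

```text
t: 9.2
tool_pos: [0.5615, -0.0557, 0.0522]
tool_rot: [0.74, 0.673, -0.0, 0.0]
force: [-0.9, -2.2, -2.3]
finger_gap: 0.0218
finger_force: 69.1
```

Emit:
servo_tool(
  newtons=20,
  plan=[
    {"ax": 0,"ay": 0,"az": 0,"tx": 0,"ty": 0,"tz": 0,"gripper": 35},
    {"ax": 0,"ay": 0,"az": 0,"tx": 0,"ty": 0,"tz": 0,"gripper": 50},
    {"ax": 0,"ay": 0,"az": 0,"tx": 0,"ty": 0,"tz": 0,"gripper": 60},
    {"ax": 0,"ay": 0,"az": 0,"tx": 0,"ty": 0,"tz": 0,"gripper": 60},
    {"ax": 0,"ay": 0,"az": 0,"tx": 0,"ty": 0,"tz": 0,"gripper": 60},
    {"ax": 0,"ay": 0,"az": 0,"tx": 0,"ty": 0,"tz": -0.02,"gripper": 60},
    {"ax": 0,"ay": 0,"az": 0,"tx": 0,"ty": 0,"tz": -0.05,"gripper": 60},
    {"ax": 0,"ay": 0,"az": 0,"tx": 0,"ty": 0,"tz": -0.1,"gripper": 60},
  ],
)

```text
t: 10.0
tool_pos: [0.5593, -0.0555, 0.1506]
tool_rot: [0.74, 0.673, -0.002, -0.002]
force: [1.1, 0.1, -0.3]
finger_gap: 0.0512
finger_force: 0.0
```

Emit:
servo_tool(
  plan=[
    {"ax": 0,"ay": 0,"az": 0,"tx": 0.04,"ty": 0,"tz": -0.02,"gripper": 60},
    {"ax": 0,"ay": 0,"az": 0,"tx": 0.08,"ty": 0,"tz": -0.04,"gripper": 60},
    {"ax": 0,"ay": 0,"az": 0,"tx": 0.12,"ty": 0,"tz": -0.06,"gripper": 60},
    {"ax": 0,"ay": 0,"az": 0,"tx": 0.16,"ty": 0,"tz": -0.06,"gripper": 60},
    {"ax": 0,"ay": 0,"az": 0,"tx": 0.2,"ty": 0,"tz": -0.06,"gripper": 60},
    {"ax": 0,"ay": 0,"az": 0,"tx": 0.24,"ty": 0,"tz": -0.06,"gripper": 60},
    {"ax": 0,"ay": 0,"az": 0,"tx": 0.25,"ty": 0,"tz": -0.06,"gripper": 60},
  ],
)

```text
t: 10.7
tool_pos: [0.5837, 0.1996, 0.2124]
tool_rot: [0.737, 0.675, 0.001, -0.001]
force: [-0.5, -0.1, -0.6]
finger_gap: 0.0513
finger_force: 0.0
```

```bash
python3 - <<'E'
from cell import manip
import cv2,numpy as np,pickle
d={n:manip.grab_frame(n) for n in("scene","top")};pickle.dump(d,open("f5.pkl","wb"))
a=cv2.resize(d["top"]["image"][115:195,240:380],(700,400),interpolation=2)
b=cv2.resize(d["scene"]["image"][200:260,120:280],(700,262),interpolation=2)[:200]
cv2.imwrite("pics/f5.png",cv2.convertScaleAbs(np.vstack([a,b])[:,:,::-1],alpha=1.4))
E
python3 go.py 0.561 -0.058 0.055 1.475
```

```text
t 10.8 pos [0.5844 0.1959 0.2121] head 1.4801 shift [-2.552e-01 -2.000e-04  1.569e-01] turn [-0.0007 -0.0011  0.0051] F [-1.3 -1.1 -0.8] q [ 0.    0.43 -0.52  1.43  0.21  1.34 -0.62]
```

View pics/f5.png

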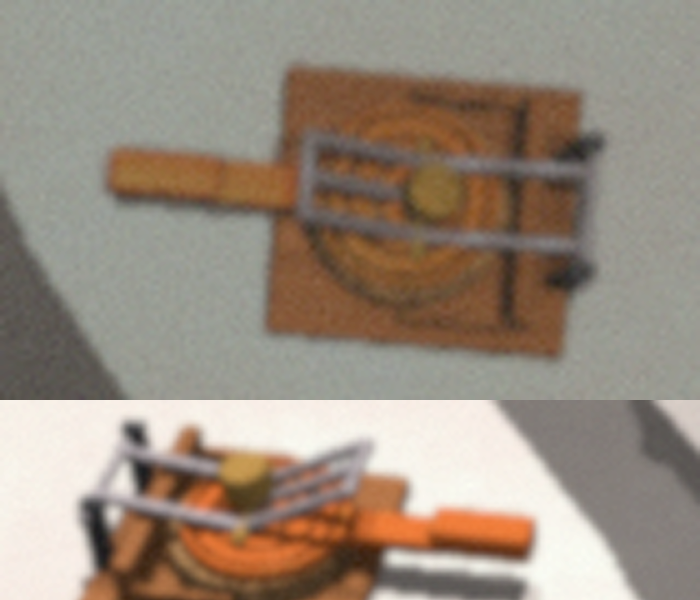

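The trivet lies in the keeper with the crossbar and weight resting on it. The handle end is at (110,172), the step at (218,178), the disc's right edge near (503,195), and the mats show evenly around it. A quick numeric check follows.

```bash
python3 - <<'E'
import pickle;from h import *
f=pickle.load(open("f5.pkl","rb"))["top"]
q=lambda *p:np.array(p)/5.+[240,115]-.4
C=ray(f,q((288,67),(580,92),(558,355),(267,330)),.012)[:,:2];u=(C[1]-C[0]+C[2]-C[3]);u/=np.hypot(*u);o=C.mean(0)-.0125*u
n=np.array([-u[1],u[0]])
def k(p,z):
    v=ray(f,q(p),z)[0,:2]-o;return (v@u*1e3).round(1),(v@n*1e3).round(1)
print("ang",np.arctan2(*u[::-1]),o)
for nm,p,z in(("end(-160)",(109,172),.052),("step(-100)",(219,181),.052),("disc top edge",(410,103),.042),("disc bot edge",(397,288),.042),("disc right",(505,195),.042),("weight(5)",(436,190),.08),("stop(57)",(517,200),.046)):print(nm,k(p,z))
E
```

```text
ang -1.668819853569253 [ 0.54611187 -0.18876168]
end(-160) (np.float64(-162.8), np.float64(-1.0))
step(-100) (np.float64(-104.3), np.float64(-0.8))
disc top edge (np.float64(-4.4), np.float64(52.1))
disc bot edge (np.float64(-4.1), np.float64(-48.3))
disc right (np.float64(50.0), np.float64(6.7))
weight(5) (np.float64(5.6), np.float64(-1.0))
stop(57) (np.float64(55.7), np.float64(3.8))
```

```bash
python3 -c "
from cell import manip
print(manip.sign_off())"
```

```text
the job is handed in; nothing more can be done
None
```

The orange trivet is tucked under the keeper's arm, about 3 mm from centre with its handle about 1° off straight by the top camera; I let go, moved clear and handed the job in at about 11 s (no verdict came back), judging the mats' position and the arm resting on the disc by eye only.

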